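# Put the brass weight away and latch the bench cabinet

## Task

Put the large brass weight away in the small grey-green bench cabinet: set it down upright on the pulled-out tray beside the small weight, slide the tray fully home, then swing the door shut and press it until its sprung latch snaps in and holds the door by itself. Do not drop the weight, slam the door or lean hard on the cabinet; keep the small weight standing and leave the other things on the bench where they are.

Things in the scene. Friction and masses are not known exactly. Their poses are not given: they have to be found in the camera images.
- brass_weight: Large brass weight, round, 32 mm across and 30 mm high with a knob on top, 160 g. Origin at the centre of its underside, z up. It stands on a grey steel bench block, 52x52 mm and 48 mm high, fixed to the bench. Grip it across its round body (the lower 20 mm), fingertips some 4 mm above the block.
- small_weight: Small brass weight, 25 mm across and 23 mm high, 75 g, loose on the right part (cabinet -y) of the tray. Origin at the centre of its underside. Must stay standing and rides in with the tray.
- cabinet: Grey-green steel bench cabinet, fixed, 200 mm wide (y), 140 deep (x), top 194 mm above the bench. Origin on the bench under the middle of its front; x points into the cabinet, y to its left seen from the front. Two dummy drawer fronts below 82 mm; above them the opening that the door covers, with the tray along its top. Over 25 N on the cabinet, tray or door is too hard.
- tray_spot (a point): Where to stand the weight: on the tray's felt floor, in its free left part; moves with the tray, axes as the cabinet's. Felt 150 mm above the bench, 121 mm deep by 177 wide; tray walls rise 9 mm above it, 29 mm at the front. This point is 57 mm behind the front panel, 53 mm from the left wall.
- tray_pull (a point): Front of the brass pull bar on the tray's front (bar 8 mm thick, 56 wide along y, 165 mm above the bench), 14 mm before the front panel, which is flush with the cabinet's front when the tray is home. Pushed along the cabinet's +x it slides the tray in; a finger coming down in front of it clears the roof (194 mm high).
- tray (a joint): How far the tray is pulled out, m: 0 = home against its stop, 0.11 = fully out; slides with about 1.5 N of friction and stays where it is left.
- door (a joint): Opening angle of the door, rad: about 0 = shut, 1.57 = straight out, 2.0 = open stop. It turns about a vertical axis at the right of the cabinet's front, opens towards the robot, moves lightly and stays where left. The angle where the latch holds is anywhere from -0.04 to +0.04: the strike plate is set by hand, up to 7 mm nearer or farther, and cannot be read here.
- door_hinge (a point): On the door's vertical hinge axis, 137 mm above the bench, 20 mm before the cabinet's front, 104 mm right of its middle. Axes turn with the door (at angle 0 as the cabinet's): y runs along the door to its free edge 204 mm away; its outer face lies at x = -10 mm and looks to -x. The door is 20 mm thick, 84 to 190 mm above the bench.
- door_push (a point): A good point to press, along its +x: on the plain outer face of the door, 165 mm from the hinge axis and 165 mm above the bench, above the fixed brass knob (21 mm proud, 28 across, centred 113 mm above the bench). Axes as door_hinge.
- latch_bolt (a joint): How far the bevelled sprung bolt is pressed into its case on the door's inside, m: 0 = out, 0.007 = riding on the strike. It meets the strike at a door angle of 0.05 to 0.13; the push needed at door_push then rises to some 5 to 8 N over 0.05 rad, eases, and the bolt snaps out behind the strike. A buffer pushes back 3 to 5 N; a hard stop lies 1.2 mm past the snap. Let go sooner, the door stays ajar.
- spool: Spool of white setting thread on the bench before the cabinet, body about 33 mm across and 28 mm high, bystander.
- oil_vial: Square glass oil vial with dark cap, 30x34x64 mm, standing on the bench, bystander.
- quartz: Rough milky crystal, 18x21x23 mm, on the bench right of the cabinet, bystander.

How it is judged:
By the outcome, as a careful person would: the job done as asked, in the order asked, and still so for the second after the job is handed in, with the robot touching nothing.
It also fails if it takes over 72 s, if anything falls off the work surface, if the arm or the gripper's body presses on something with over 40 N, if the wrist force passes 120 N, or if a joint passes its speed limit or range.

## Robot

A 7-joint arm with a two-finger parallel gripper is mounted at the origin on a cart in front of the work surface, level with it; the furniture and walls round the work are solid. World frame = base frame: x ahead of the robot, y to its left, z up, the work surface at z = 0. Lengths are in m, angles in rad, forces in N, time in s.
With the tool pointing down it reaches from about 0.4 to 0.85 m from the base axis. Payload 4.5 kg.
Tool frame: the origin (TCP) lies midway between the tips of the shut fingers; the grasp point (between the pads) lies 19 mm behind it; z points along the fingers, y is the direction in which the jaws open and shut (so a half turn about z gives the same grasp; the last joint's range is limited). The gripper opens to 88 mm and grips with 3 to 60 N. Pads are 18 mm wide; open, the fingers measure 123 mm over their backs; the gripper's body (75 mm by 187 mm) begins 45 mm behind the grasp point.
Start: joints at [1.205, 0.689, -0.195, 1.565, 0.157, 0.902, -0.215], TCP at [0.243, -0.576, 0.215] pointing down, gripper open.
Joint ranges: [-3.01, 3.01], [-0.46, 2.08], [-1.47, 1.51], [0.13, 2.56], [-1, 4.14], [0.04, 2.09], [-2.66, 2.66]. Speed limits (rad/s): [2.57, 2.57, 3.14, 3.14, 3.14, 3.14, 3.14].

## Interface

Orientations are given as a unit quaternion [x, y, z, w].
In Python, from plant import r, viewer gives the robot as it stands.
- The arm moves only by the tool play_rows, never from a script. Its argument "commands" is a list of rows, each an object with "delta_rot": the turn, a rotation vector about the tool's x, y, z normalised to -1 to 1, where 1 is pi rad, a list of three; "travel": the shift along the tool's x, y, z normalised to -1 to 1, where 1 is 15 cm, a list of three; "gripper": the opening, from -1 (shut) to 1 (fully open). In form: [{"delta_rot": [wx, wy, wz], "travel": [x, y, z], "gripper": gripper}, ...]. A call has 1 to 12 rows; each row is the pose to reach, as a shift and turn from the pose commanded when the call began, along the tool's axes at that moment, turning the shorter way round; what a row does not reach only later rows make up. A row lasts 1/8 s, in which the tool goes at most 62.5 mm and 10.7 degrees, less where a joint would pass 70% of its speed; a pose out of reach is approached as far as the arm can. A call with a number of a shift or a turn outside -1 to 1 is refused whole. A call with a gripper value outside its range is refused whole. The fingers move at their own pace and stop on an object; "force" is the grip in N (left out, the last holds). Time passes only in rows, so rows that repeat a pose let the fingers close. It gives the time, the measured TCP pose, the force and the opening at its end, in the units of the state.
- r.get_state(): the state, without advancing time (a new reading comes with each control period).
- viewer.snapshot(name): name is "scene" or "top" or "wrist"; returns a dict with "color" (480x640x3 uint8, red, green, blue), "z_map" (480x640 float32, m along the optical axis (not along the pixel's ray), 0 where there is no reading), "fx", "fy", "cx", "cy" (pixels), "origin" and "attitude" of the camera in the world. Camera axes: x right, y up, looking along -z (the intrinsics and any distortion apply to the point x, -y, -z); pixel columns grow to the right and rows downward; lengths in m; the calibration is good to about 2 mm. A picture is of the moment at which its call begins.
- r.finish_job(): hands the job in, once; it reports no verdict.
Trained networks look in the newest picture that a camera, given by its name, has taken for a name from the list of things; names that differ only in an ending like _2 or _b are one class to them, and where a whole thing is asked for, a point or a joint stands for the part that bears it (a point fixed in the world has none). Each returns a list of dicts, best first, with "conf" (0 to 1); they miss things now and then, are a little off and sometimes report something else, mostly with a low value. They report only what shows in the picture. A call takes as long as a camera call.
- viewer.outline_of(camera, label): "pixels" (480x640 bool, what is visible of it) and "at" ([column, row] in pixels, amid what is visible of it).
- viewer.pinpoint(camera, label): "at" ([column, row] in pixels: a listed point, or the origin of a listed thing).
The state is a dict: "clock": time; "q": joint angles; "qd": joint speeds; "joint_torque": joint torques, N m; "tool_pos": TCP position; "eef_rot": TCP orientation; "contact_force": force on the tool from outside, world axes, zero at the start; "moment": the same for the moment, N m; "opening": opening from 0.0 (shut) to 1.0 (fully open).
Only numpy, scipy, OpenCV 4.12 (cv2) and the standard library are available. Lean on these libraries where they do the work, as an engineer would, in place of code of your own. Each camera call takes 0.05 s, during which the arm holds its last target. There are 200 camera calls.

## Working session

There is one attempt and no reset: what is moved stays moved. The work goes in short steps, Python scripts to look and compute and a tool call to move; the robot and the scene stay as the last step left them, time stands still between calls to the robot, and variables do not carry over. Pictures are saved under pics/ and viewed, about 8 in all and at most 12, crops included, and the job is handed in when it is done.

Besides the shell and the picture viewer there is one more tool, called by a JSON object that holds its "api" and its "payload", one argument or row to a line. play_rows: Moves the arm, as the interface text tells. Its arguments: {"type":"object","properties":{"commands":{"type":"array","items":{"type":"object","properties":{"delta_rot":{"type":"array","items":{"type":"number","minimum":-1,"maximum":1}},"travel":{"type":"array","items":{"type":"number","minimum":-1,"maximum":1}},"gripper":{"type":"number"}}}},"force":{"type":"number"}},"required":["commands"]}

```bash
mkdir -p pics
cat > h.py <<'E'
import numpy as np, cv2
from scipy.spatial.transform import Rotation as R
from plant import r, viewer
def cam(n): return viewer.snapshot(n)
def Rm(a):
    a=np.array(a,float)
    return a if a.shape==(3,3) else R.from_quat(a).as_matrix()
def pt(s,u,v,z=None):
    d=np.array([(u-s['cx'])/s['fx'],-(v-s['cy'])/s['fy'],-1.0])
    o=np.array(s['origin'])
    if z is None:
        w=s['z_map'][int(v)-1:int(v)+2,int(u)-1:int(u)+2]; w=w[w>0]
        return o+Rm(s['attitude'])@(d*np.median(w))
    D=Rm(s['attitude'])@d
    return o+D*((z-o[2])/D[2])
def cloud(s):
    v,u=np.mgrid[:480,:640]; z=s['z_map']
    P=np.stack([(u-s['cx'])/s['fx']*z,-(v-s['cy'])/s['fy']*z,-z],-1)
    return P@Rm(s['attitude']).T+np.array(s['origin'])
def plan(p,rotvec=(0,0,0)):
    st=r.get_state(); M=R.from_quat(st['eef_rot']).as_matrix()
    return (M.T@(np.array(p)-np.array(st['tool_pos'])))/.15
E
cat > a.py <<'E'
from h import *
st=r.get_state(); print({k:np.round(st[k],3) for k in ('clock','tool_pos','eef_rot','opening','contact_force')}); print(R.from_quat(st['eef_rot']).as_matrix().round(3))
for c in ('scene','top'):
    s=cam(c); cv2.imwrite(f'pics/{c}0.png',s['color'][...,::-1]); print(c,[k for k in s],np.round(s['origin'],3))
    for l in ('brass_weight','small_weight','cabinet','tray_spot','tray_pull','door_hinge','door_push','spool','oil_vial','quartz'):
        for d in viewer.pinpoint(c,l)[:2]:
            u,v=d['at']; z={'brass_weight':.048,'small_weight':.15,'cabinet':0,'tray_spot':.15,'tray_pull':.165,'door_hinge':.137,'door_push':.165}.get(l,0)
            print(l,round(d['conf'],2),np.round(d['at']),'zplane',pt(s,u,v,z).round(3),'depth',pt(s,u,v).round(3))
E
python3 a.py
```

```text
{'clock': np.float64(0.0), 'tool_pos': array([ 0.243, -0.575,  0.214]), 'eef_rot': array([ 0.98 ,  0.199, -0.   , -0.001]), 'opening': np.float64(1.001), 'contact_force': array([-0.289, -0.107,  0.061])}
[[ 0.921  0.389 -0.001]
 [ 0.389 -0.921  0.002]
 [-0.    -0.002 -1.   ]]
scene ['color', 'z_map', 'fx', 'fy', 'cx', 'cy', 'origin', 'attitude'] [ 0.187 -0.528  0.567]
brass_weight 0.97 [450. 362.] zplane [ 0.565 -0.218  0.048] depth [ 0.553 -0.228  0.065]
small_weight 0.53 [299. 187.] zplane [0.545 0.248 0.15 ] depth [0.536 0.228 0.161]
tray_spot 0.62 [270. 183.] zplane [0.499 0.304 0.15 ] depth [0.5   0.306 0.149]
tray_spot 0.24 [306. 189.] zplane [0.553 0.234 0.15 ] depth [0.518 0.16  0.19 ]
tray_pull 0.9 [265. 193.] zplane [0.459 0.232 0.165] depth [0.467 0.256 0.152]
door_hinge 0.63 [332. 198.] zplane [0.592 0.189 0.137] depth [0.589 0.185 0.139]
door_hinge 0.63 [253. 247.] zplane [0.379 0.099 0.137] depth [0.439 0.293 0.004]
door_push 0.71 [299. 221.] zplane [0.471 0.096 0.165] depth [0.472 0.099 0.163]
spool 0.62 [255. 250.] zplane [0.44  0.286 0.   ] depth [ 0.441  0.288 -0.00
[... 663 characters left out ...]
[237. 230.] zplane [0.556 0.306 0.   ] depth [0.529 0.277 0.151]
tray_pull 0.9 [259. 266.] zplane [0.462 0.233 0.165] depth [0.478 0.256 0.001]
door_hinge 0.93 [272. 193.] zplane [0.604 0.215 0.137] depth [0.59  0.209 0.19 ]
door_hinge 0.32 [256. 264.] zplane [0.469 0.241 0.137] depth [0.466 0.237 0.169]
door_push 0.97 [330. 258.] zplane [0.477 0.104 0.165] depth [0.474 0.104 0.187]
door_push 0.45 [218. 246.] zplane [0.498 0.308 0.165] depth [0.5   0.312 0.151]
spool 0.48 [243. 280.] zplane [0.446 0.289 0.   ] depth [ 0.446  0.289 -0.001]
oil_vial 0.56 [188. 293.] zplane [0.417 0.405 0.   ] depth [0.416 0.393 0.043]
quartz 0.59 [331. 214.] zplane [0.595 0.1   0.   ] depth [0.593 0.1   0.009]
```

View pics/scene0.png

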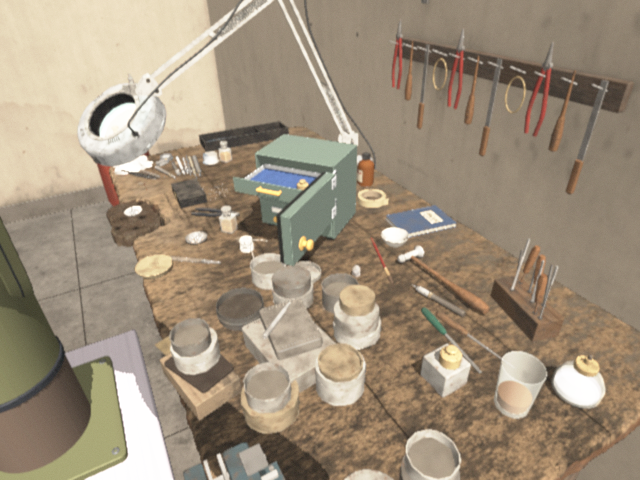

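View pics/top0.png

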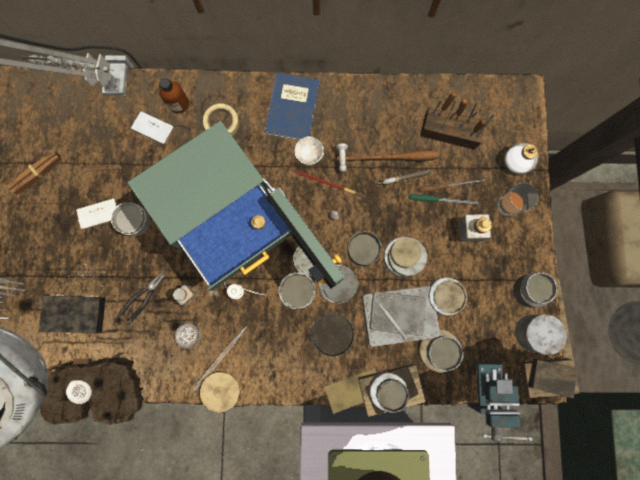

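```bash
cat > b.py <<'E'
from h import *
s=cam('top'); P=cloud(s); z=P[...,2]
def reg(m,u0,u1,v0,v1):
    k=np.zeros((480,640),bool); k[v0:v1,u0:u1]=1; return m&k
def rect(m):
    n,l,st,_=cv2.connectedComponentsWithStats(m.astype(np.uint8)); i=1+np.argmax(st[1:,4]); k=l==i
    Q=P[k][:,:2]; (c,wh,a)=cv2.minAreaRect((Q*1000).astype(np.float32)); B=cv2.boxPoints((c,wh,a))
    print(k.sum(),'z',np.median(P[k][:,2]).round(4),'c',np.round(c,1),'wh',np.round(wh,1),'ang',round(a,2)); print(B.round(0).tolist()); return k
print('roof');rect(reg(abs(z-.194)<.006,110,263,110,250))
print('door');rect(reg(abs(z-.190)<.006,273,350,185,295))
print('felt');rect(reg(abs(z-.150)<.004,170,300,170,290))
print('weight');k=reg((z>.06)&(z<.09),455,505,205,250);rect(k)
print('block');rect(reg((z>.04)&(z<.054),455,505,205,250))
print('small');rect(reg((z>.163)&(z<.18),240,275,205,240))
for l,c in (('small_weight','top'),('brass_weight','top'),('quartz','top'),('spool','top'),('oil_vial','top')):
    for d in viewer.outline_of(c,l)[:1]:
        Q=P[d['pixels']]; print(l,round(d['conf'],2),Q.min(0).round(3),Q.max(0).round(3),np.median(Q,0).round(3))
# what is tall in the neighbourhood
E
python3 b.py
```

```text
roof
8487 z 0.1942 c [610. 347.] wh [141.5 200.1] ang 36.34
[[494.0, 386.0], [612.0, 224.0], [726.0, 308.0], [608.0, 469.0]]
door
1728 z 0.1902 c [514.5 151.9] wh [202.3  28.9] ang 36.54
[[425.0, 103.0], [442.0, 80.0], [604.0, 200.0], [587.0, 224.0]]
felt
5190 z 0.1502 c [521.8 282.1] wh [106.9 177.5] ang 36.45
[[426.0, 322.0], [532.0, 179.0], [617.0, 242.0], [512.0, 385.0]]
weight
197 z 0.0692 c [ 561.7 -213.8] wh [31.7 29.2] ang 7.21
[[544.0, -201.0], [548.0, -230.0], [579.0, -226.0], [576.0, -197.0]]
block
400 z 0.0474 c [ 562.8 -207.9] wh [52.9 51.7] ang 1.11
[[536.0, -183.0], [537.0, -234.0], [590.0, -233.0], [589.0, -182.0]]
small
142 z 0.1667 c [543.4 237.5] wh [23.8 23.3] ang 46.13
[[527.0, 237.0], [544.0, 221.0], [560.0, 238.0], [543.0, 254.0]]
small_weight 0.51 [0.382 0.119 0.16 ] [0.554 0.248 0.972] [0.541 0.236 0.167]
brass_weight 0.76 [ 0.546 -0.226  0.049] [ 0.575 -0.199  0.081] [ 0.559 -0.209  0.069]
quartz 0.37 [0.581 0.087 0.011] [0.596 0.1   0.025] [0.587 0.093 0.019]
spool 0.73 [ 0.382  0.119 -0.002] [0.439 0.317 0.972] [0.422 0.301 0.027]
oil_vial 0.91 [0.382 0.119 0.001] [0.432 0.416 0.972] [0.413 0.399 0.042]
```

{"api": "play_rows", "payload": {
  "commands": [
    {"delta_rot": [0,0,0],"travel": [0.4,-0.2,0],"gripper": 1},
    {"delta_rot": [0,0,0],"travel": [0.8,-0.39,0],"gripper": 1},
    {"delta_rot": [0,0,0],"travel": [1,-0.48,0],"gripper": 1}
  ]
}}

```text
clock: 1.78
tool_pos: [0.3559, -0.4482, 0.2151]
eef_rot: [0.98, 0.2, 0.001, -0.0]
contact_force: [0.0, -0.4, -0.4]
opening: 1.0
```

{"api": "play_rows", "payload": {
  "commands": [
    {"delta_rot": [0,0,0],"travel": [0.4,-0.2,0],"gripper": 1},
    {"delta_rot": [0,0,0],"travel": [0.8,-0.39,0],"gripper": 1},
    {"delta_rot": [0,0,0],"travel": [1,-0.48,0],"gripper": 1}
  ]
}}

```text
clock: 2.15
tool_pos: [0.466, -0.3232, 0.2152]
eef_rot: [0.98, 0.2, 0.001, -0.0]
contact_force: [0.1, 0.2, -0.1]
opening: 1.002
```

{"api": "play_rows", "payload": {
  "commands": [
    {"delta_rot": [0,0,-0.037],"travel": [0.4,-0.2,0],"gripper": 1},
    {"delta_rot": [0,0,-0.075],"travel": [0.8,-0.39,0.2],"gripper": 0.3},
    {"delta_rot": [0,0,-0.075],"travel": [0.89,-0.45,0.3],"gripper": 0.3},
    {"delta_rot": [0,0,-0.075],"travel": [0.89,-0.45,0.3],"gripper": 0.3},
    {"delta_rot": [0,0,-0.075],"travel": [0.89,-0.45,0.3],"gripper": 0.3}
  ]
}}

```text
clock: 2.78
tool_pos: [0.5596, -0.2141, 0.1704]
eef_rot: [0.95, 0.312, -0.0, 0.001]
contact_force: [-0.3, 0.4, 0.7]
opening: 0.653
```

```bash
cat > c.py <<'E'
from h import *
st=r.get_state(); print(np.round(st['q'],2),st['clock']); M=R.from_quat(st['eef_rot']).as_matrix(); print(M.round(3), np.round(st['tool_pos'],4))
s=cam('wrist'); cv2.imwrite('pics/w1.png',s['color'][...,::-1]); P=cloud(s)
m=(P[...,2]>.062)&(P[...,2]<.072)&(np.hypot(P[...,0]-.56,P[...,1]+.212)<.05)
Q=P[m]; print(m.sum())
if m.sum()>20: print('circle',cv2.minEnclosingCircle((Q[:,:2]*1000).astype(np.float32)),np.median(Q[:,2]))
for d in viewer.outline_of('wrist','brass_weight')[:2]: print(d['conf'],d['at'],np.median(P[d['pixels']],0).round(4))
for d in viewer.pinpoint('wrist','brass_weight')[:2]: print(d['conf'],d['at'],pt(s,*d['at'],.048).round(4))
E
python3 c.py
```

```text
[ 0.4   0.71 -0.2   1.69  0.19  0.76 -0.83] 2.775
[[ 0.806  0.592 -0.   ]
 [ 0.592 -0.806 -0.002]
 [-0.001  0.001 -1.   ]] [ 0.5596 -0.2141  0.1704]
853
circle ((563.6403198242188, -215.98464965820312), 16.083545684814453) 0.06820044940679593
0.87 [324.8, 231.0] [ 0.5667 -0.2136  0.0686]
0.84 [323.7, 227.9] [ 0.5609 -0.2182  0.048 ]
```

{"api": "play_rows", "payload": {
  "commands": [
    {"delta_rot": [0,0,0],"travel": [0.013,0.027,0.3],"gripper": 0.3},
    {"delta_rot": [0,0,0],"travel": [0.013,0.027,0.55],"gripper": 0.3},
    {"delta_rot": [0,0,0],"travel": [0.013,0.027,0.7],"gripper": 0.3},
    {"delta_rot": [0,0,0],"travel": [0.013,0.027,0.79],"gripper": 0.3},
    {"delta_rot": [0,0,0],"travel": [0.013,0.027,0.79],"gripper": 0.3},
    {"delta_rot": [0,0,0],"travel": [0.013,0.027,0.79],"gripper": 0.0},
    {"delta_rot": [0,0,0],"travel": [0.013,0.027,0.79],"gripper": -0.2},
    {"delta_rot": [0,0,0],"travel": [0.013,0.027,0.79],"gripper": -0.4},
    {"delta_rot": [0,0,0],"travel": [0.013,0.027,0.79],"gripper": -0.6},
    {"delta_rot": [0,0,0],"travel": [0.013,0.027,0.79],"gripper": -0.6}
  ],
  "force": 20
}}

```text
clock: 4.18
tool_pos: [0.5646, -0.2145, 0.0516]
eef_rot: [0.95, 0.312, 0.0, 0.0]
contact_force: [0.5, 0.3, 0.1]
opening: 0.201
```

Run:
```python
from h import *
a=cam('wrist')['color'];b=cam('scene')['color'][300:440,380:560]
b=cv2.resize(b,(617,480),interpolation=cv2.INTER_CUBIC)
cv2.imwrite('pics/w2.png',cv2.resize(np.hstack([a,b]),(800,305))[...,::-1]); print(r.get_state()['opening'],r.get_state()['contact_force'])
```

```text
0.20291024498262653 [-0.11024765 -0.25615399  1.32598593]
```

View pics/w2.png

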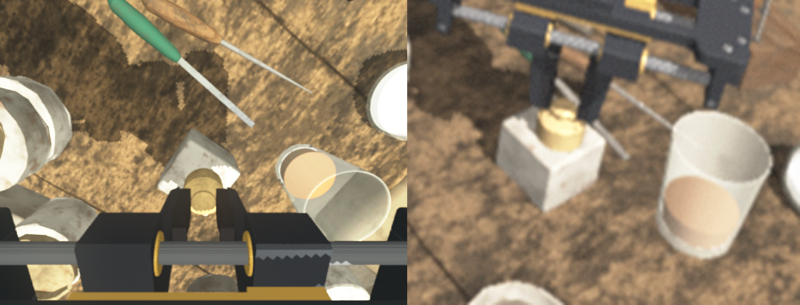

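Run:
```python
from h import *
st=r.get_state(); M=R.from_quat(st['eef_rot']).as_matrix(); p=np.array(st['tool_pos'])
for c in ('wrist','scene'):
    s=cam(c); P=cloud(s); T=(P-p)@M
    hsv=cv2.cvtColor(s['color'],cv2.COLOR_RGB2HSV)
    near=(np.abs(T).max(-1)<.06)&(P[...,2]>.03)&(s['z_map']>0)
    brass=near&(hsv[...,0]>14)&(hsv[...,0]<32)&(hsv[...,1]>90)&(hsv[...,2]>80)&(T[...,2]>-.035)
    dark=near&(hsv[...,2]<75)
    for n,m in (('brass',brass),('dark',dark)):
        Q=T[m]*1000; print(c,n,m.sum(),np.percentile(Q,[2,50,98],axis=0).round(1).tolist() if m.sum() else '')
    Q=T[dark]*1000
    for a in range(-40,12,6):
        k=Q[(Q[:,2]>a)&(Q[:,2]<=a+6)]
        if len(k): print(a,len(k),'x',np.percentile(k[:,0],[2,98]).round(),'y',np.sort(k[:,1])[[0,-1]].round(), 'inner', k[:,1][k[:,1]<0].max().round(1) if (k[:,1]<0).any() else '', k[:,1][k[:,1]>0].min().round(1) if (k[:,1]>0).any() else '')
    Q=T[brass]*1000
    for a in range(-40,12,6):
        k=Q[(Q[:,2]>a)&(Q[:,2]<=a+6)]
        if len(k)>5: print('  brass',a,len(k),'x',np.percentile(k[:,0],[2,98]).round(),'y',np.percentile(k[:,1],[2,98]).round())
```

```text
wrist brass 2967 [[-7.1, -12.0, -27.6], [6.6, 0.2, -17.2], [14.3, 12.5, -0.6]]
wrist dark 3614 [[-3.6, -22.1, -59.4], [9.7, 9.2, -45.9], [11.5, 23.0, -26.7]]
-40 524 x [ 3. 12.] y [-22.  23.] inner -8.3 9.2
-34 409 x [ 3. 11.] y [-21.  23.] inner -8.6 9.2
-28 118 x [ 9. 11.] y [-19.  20.] inner -9.4 9.9
  brass -40 7 x [-6. -3.] y [-8.  7.]
  brass -34 44 x [-6. 11.] y [-8. 23.]
  brass -28 1106 x [-7.  7.] y [-8.  9.]
  brass -22 860 x [-1. 13.] y [-10.  11.]
  brass -16 486 x [-16.  15.] y [-13.  14.]
  brass -10 266 x [ 6. 14.] y [-13.  13.]
  brass -4 192 x [ 6. 15.] y [-13.  13.]
scene brass 192 [[-18.1, -11.8, -27.3], [-7.7, -1.1, -15.9], [1.7, 15.8, -0.4]]
scene dark 348 [[-11.0, -21.8, -59.1], [-9.0, -8.1, -43.9], [1.3, 23.6, -26.3]]
-40 58 x [-12.  -3.] y [-21.  23.] inner -7.2 12.0
-34 48 x [-11.   0.] y [-20.  23.] inner -7.2 12.8
-28 25 x [-10.  -6.] y [-20.  21.] inner -8.2 11.7
  brass -28 60 x [-9.  4.] y [-6. 10.]
  brass -22 35 x [-8. -0.] y [-11.  14.]
  brass -16 36 x [-19.  -3.] y [-13.  16.]
  brass -10 38 x [-19.  -9.] y [-11.  16.]
  brass -4 23 x [-18. -13.] y [-9.  5.]
```

Run:
```python
from h import *
st=r.get_state(); M=R.from_quat(st['eef_rot']).as_matrix(); p=np.array(st['tool_pos']); print(st['opening'],p)
for c in ('wrist','top'):
    s=cam(c); P=cloud(s); T=(P-p)@M*1000
    hsv=cv2.cvtColor(s['color'],cv2.COLOR_RGB2HSV)
    for side in (-1,1):
        m=(s['z_map']>0)&(abs(T[...,0])<16)&(T[...,1]*side>7)&(T[...,1]*side<26)&(T[...,2]>-60)&(T[...,2]<3.5)
        Q=T[m];H=hsv[m]
        for a in range(-60,4,5):
            k=(Q[:,2]>a)&(Q[:,2]<=a+5)
            if k.sum()>3: print(c,side,a,k.sum(),'x',np.percentile(Q[k,0],[5,95]).round(),'y',np.percentile(Q[k,1],[5,95]).round(),'hsv',np.median(H[k],0))
s=cam('wrist'); cv2.imwrite('pics/w3.png',cv2.resize(s['color'][240:400,230:400],(680,640)[:2])[:560,:,::-1])
```

```text
0.19799720834772547 [ 0.56453138 -0.21449221  0.05152264]
wrist -1 -60 303 x [ 9. 11.] y [-22. -10.] hsv [17. 42. 51.]
wrist -1 -55 314 x [ 6. 11.] y [-23. -10.] hsv [17. 46. 52.]
wrist -1 -50 372 x [-6. 11.] y [-22.  -9.] hsv [18. 49. 53.]
wrist -1 -45 332 x [-5. 11.] y [-22.  -8.] hsv [18.  50.5 55. ]
wrist -1 -40 235 x [ 5. 11.] y [-21.  -8.] hsv [18. 50. 57.]
wrist -1 -35 220 x [-1. 11.] y [-21.  -8.] hsv [19. 49. 58.]
wrist -1 -30 183 x [-5. 11.] y [-20.  -7.] hsv [20. 53. 59.]
wrist -1 -25 38 x [-4. 10.] y [-15.  -7.] hsv [ 20. 114. 140.]
wrist -1 -20 188 x [-12.  11.] y [-12.  -7.] hsv [ 21. 117. 207.]
wrist -1 -15 72 x [ 5. 12.] y [-14.  -8.] hsv [ 20.  116.5 158. ]
wrist -1 -10 55 x [ 5. 12.] y [-14.  -8.] hsv [ 20. 114. 139.]
wrist -1 -5 48 x [ 4. 12.] y [-14.  -7.] hsv [ 20. 112. 132.]
wrist -1 0 307 x [-3. 15.] y [-25.  -9.] hsv [ 23.  38. 184.]
wrist 1 -60 302 x [ 9. 12.] y [11. 24.] hsv [16. 40. 51.]
wrist 1 -55 315 x [ 7. 11.] y [11. 24.] hsv [17. 48. 53.]
wrist 1 -50 376 x [-6. 11.] y [10. 23.] hsv [17. 52. 55.]
wrist 1 -45 330 x [-5. 11.] y [ 9. 23.] hsv [18. 54. 57.
[... 196 characters left out ...]
. 10.] y [ 7. 16.] hsv [ 20. 116. 177.]
wrist 1 -20 248 x [-13.  11.] y [ 7. 13.] hsv [ 21.  116.  208.5]
wrist 1 -15 82 x [ 5. 13.] y [ 8. 15.] hsv [ 20. 114. 149.]
wrist 1 -10 64 x [ 5. 13.] y [ 7. 15.] hsv [ 20. 113. 143.]
wrist 1 -5 58 x [ 5. 13.] y [ 8. 15.] hsv [ 20.  109.  140.5]
wrist 1 0 249 x [-1. 15.] y [ 9. 25.] hsv [ 26.   6. 254.]
top -1 -50 4 x [-8.  3.] y [-26. -25.] hsv [92.5 48.  19.5]
top -1 -45 9 x [-7. 10.] y [-25. -23.] hsv [90. 28. 20.]
top -1 -40 9 x [-10.   7.] y [-25. -24.] hsv [23. 35. 29.]
top -1 -35 5 x [-5.  9.] y [-25. -23.] hsv [18. 28. 36.]
top -1 -15 5 x [-14.  11.] y [-17. -10.] hsv [60. 23. 63.]
top -1 -10 6 x [-15.   9.] y [-16. -11.] hsv [75.  23.  44.5]
```

View pics/w3.png

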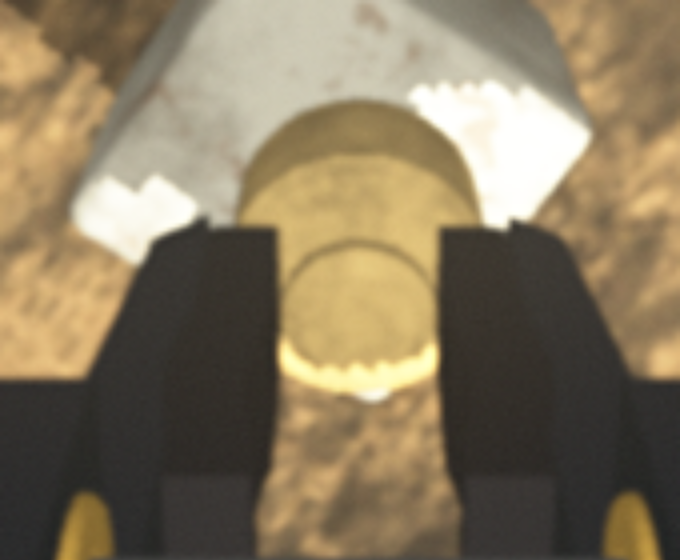

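{"api": "play_rows", "payload": {
  "commands": [
    {"delta_rot": [0,0,0],"travel": [0,0,0],"gripper": 0.3},
    {"delta_rot": [0,0,0],"travel": [0,0,0],"gripper": 0.3},
    {"delta_rot": [0,0,0],"travel": [0,0,0],"gripper": 0.3},
    {"delta_rot": [0,0,0],"travel": [0,0,0],"gripper": 0.3}
  ]
}}

```text
clock: 5.03
tool_pos: [0.5642, -0.2142, 0.0514]
eef_rot: [0.95, 0.312, -0.0, -0.0]
contact_force: [-0.1, 1.0, -0.1]
opening: 0.626
```

```bash
cat > tip.py <<'E'
from h import *
st=r.get_state(); M=R.from_quat(st['eef_rot']).as_matrix(); p=np.array(st['tool_pos']); print(st['opening'],p,st['contact_force'].round(1) if hasattr(st['contact_force'],'round') else st['contact_force'])
s=cam('wrist'); P=cloud(s); T=(P-p)@M*1000
hsv=cv2.cvtColor(s['color'],cv2.COLOR_RGB2HSV)
g=st['opening']*44
for side in (-1,1):
    m=(s['z_map']>0)&(abs(T[...,0])<16)&(T[...,1]*side>g-3)&(T[...,1]*side<g+15)&(T[...,2]>-60)&(T[...,2]<20)&(hsv[...,2]<80)
    Q=T[m]; print(side,len(Q),'tip z',np.percentile(Q[:,2],[50,95,99,100]).round(1),'x',np.percentile(Q[:,0],[1,99]).round(1),'y',np.percentile(Q[:,1],[1,99]).round(1))
ring=(P[...,2]>.064)&(P[...,2]<.071)&(np.hypot(P[...,0]-.563,P[...,1]+.215)<.03)
if ring.sum()>50: print('ring (tool mm)',cv2.minEnclosingCircle(T[ring][:,:2].astype(np.float32)))
E
python3 tip.py
```

```text
0.6259420399966527 [ 0.56416867 -0.21422605  0.05136086] [-0.1  1.  -0.1]
-1 2367 tip z [-45.9 -28.8 -25.8 -23.6] x [-6.1 11.6] y [-41.8 -27.1]
1 2428 tip z [-45.4 -27.5 -25.1 -23.3] x [-7.6 11.6] y [28.  42.1]
ring (tool mm) ((-1.6856133937835693, 0.8994265198707581), 16.651897430419922)
```

{"api": "play_rows", "payload": {
  "commands": [
    {"delta_rot": [0,0,0],"travel": [-0.02,0,0.04],"gripper": 0.3},
    {"delta_rot": [0,0,0],"travel": [-0.02,0,0.08],"gripper": 0.3},
    {"delta_rot": [0,0,0],"travel": [-0.02,0,0.08],"gripper": 0.3},
    {"delta_rot": [0,0,0],"travel": [-0.02,0,0.08],"gripper": 0.3}
  ]
}}

```text
clock: 5.58
tool_pos: [0.5619, -0.216, 0.0393]
eef_rot: [0.95, 0.312, 0.0, -0.0]
contact_force: [0.2, -0.4, -0.4]
opening: 0.649
```

```bash
python3 tip.py
```

```text
0.6485149339108616 [ 0.56191517 -0.2159911   0.03933666] [ 0.2 -0.4 -0.4]
-1 2390 tip z [-46.  -28.9 -26.  -23.9] x [-6.2 11.6] y [-42.9 -28. ]
1 2466 tip z [-45.5 -27.4 -25.1 -23.1] x [-7.6 11.6] y [29.  43.2]
ring (tool mm) ((1.600089192390442, -0.0765419602394104), 29.94770622253418)
```

{"api": "play_rows", "payload": {
  "commands": [
    {"delta_rot": [0,0,0],"travel": [0,0,0.04],"gripper": 0.3},
    {"delta_rot": [0,0,0],"travel": [0,0,0.075],"gripper": 0.3},
    {"delta_rot": [0,0,0],"travel": [0,0,0.075],"gripper": 0.3}
  ]
}}

```text
clock: 6.0
tool_pos: [0.5614, -0.2159, 0.0275]
eef_rot: [0.95, 0.312, -0.0, -0.0]
contact_force: [-0.0, -0.4, -0.7]
opening: 0.648
```

```bash
python3 tip.py
python3 - <<'E'
from h import *
s=cam('wrist'); cv2.imwrite('pics/w4.png',cv2.resize(s['color'][200:420,200:430],(575,550))[...,::-1])
E
```

```text
0.6484569705942048 [ 0.56140574 -0.21588943  0.02754396] [-0.  -0.4 -0.7]
-1 2379 tip z [-46.  -29.  -25.6 -23.4] x [-6.3 11.6] y [-42.7 -28. ]
1 2459 tip z [-45.4 -27.7 -24.9 -23.2] x [-7.9 11.6] y [28.9 43.1]
ring (tool mm) ((1.72251296043396, 0.2207985818386078), 29.99237060546875)
```

View pics/w4.png

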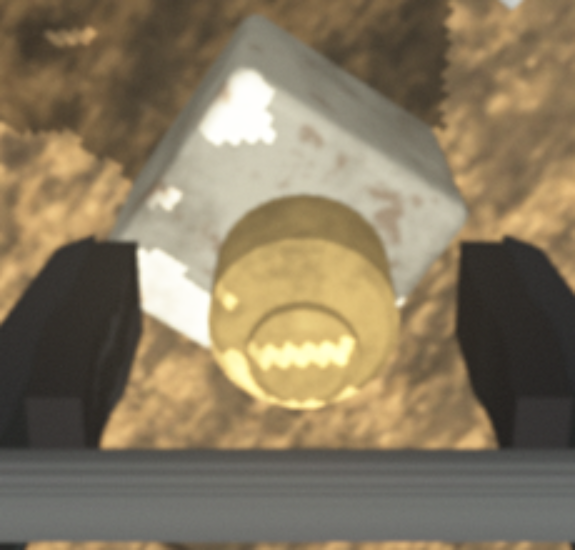

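{"api": "play_rows", "payload": {
  "commands": [
    {"delta_rot": [0,0,0],"travel": [0,0,0],"gripper": 0.0},
    {"delta_rot": [0,0,0],"travel": [0,0,0],"gripper": -0.2},
    {"delta_rot": [0,0,0],"travel": [0,0,0],"gripper": -0.4},
    {"delta_rot": [0,0,0],"travel": [0,0,0],"gripper": -0.5},
    {"delta_rot": [0,0,0],"travel": [0,0,0],"gripper": -0.5},
    {"delta_rot": [0,0,0],"travel": [0,0,-0.1],"gripper": -0.5},
    {"delta_rot": [0,0,0],"travel": [0,0,-0.3],"gripper": -0.5},
    {"delta_rot": [0,0,0],"travel": [0,0,-0.6],"gripper": -0.5},
    {"delta_rot": [0,0,0],"travel": [0,0,-1],"gripper": -0.5},
    {"delta_rot": [0,0,0],"travel": [0,0,-1],"gripper": -0.5}
  ],
  "force": 25
}}

```text
clock: 7.35
tool_pos: [0.5652, -0.2169, 0.1837]
eef_rot: [0.95, 0.312, 0.004, 0.003]
contact_force: [0.3, -0.8, -1.8]
opening: 0.351
```

{"api": "play_rows", "payload": {
  "commands": [
    {"delta_rot": [0,0,0],"travel": [0.06,-0.1,-0.15],"gripper": -0.5},
    {"delta_rot": [0,0,0],"travel": [0.17,-0.3,-0.15],"gripper": -0.5},
    {"delta_rot": [0,0,0],"travel": [0.3,-0.53,-0.15],"gripper": -0.5},
    {"delta_rot": [0,0,0],"travel": [0.43,-0.77,-0.15],"gripper": -0.5}
  ]
}}

```text
clock: 7.85
tool_pos: [0.5439, -0.0837, 0.1999]
eef_rot: [0.95, 0.312, -0.001, -0.0]
contact_force: [0.1, -0.1, -1.8]
opening: 0.354
```

{"api": "play_rows", "payload": {
  "commands": [
    {"delta_rot": [0,0,0],"travel": [0.14,-0.25,0],"gripper": -0.5},
    {"delta_rot": [0,0,0],"travel": [0.28,-0.51,0],"gripper": -0.5},
    {"delta_rot": [0,0,0],"travel": [0.43,-0.77,0],"gripper": -0.5}
  ]
}}

```text
clock: 8.22
tool_pos: [0.5272, 0.0475, 0.2]
eef_rot: [0.95, 0.312, -0.001, -0.0]
contact_force: [0.5, 0.5, -1.3]
opening: 0.35
```

{"api": "play_rows", "payload": {
  "commands": [
    {"delta_rot": [0,0,0],"travel": [0.14,-0.25,0],"gripper": -0.5},
    {"delta_rot": [0,0,0],"travel": [0.28,-0.51,0],"gripper": -0.5},
    {"delta_rot": [0,0,0],"travel": [0.43,-0.77,0],"gripper": -0.5}
  ]
}}

```text
clock: 8.6
tool_pos: [0.5106, 0.1785, 0.1999]
eef_rot: [0.95, 0.312, -0.001, 0.0]
contact_force: [0.2, 0.5, -1.7]
opening: 0.349
```

{"api": "play_rows", "payload": {
  "commands": [
    {"delta_rot": [0,0,0],"travel": [0.12,-0.22,0],"gripper": -0.5},
    {"delta_rot": [0,0,0],"travel": [0.25,-0.45,0],"gripper": -0.5},
    {"delta_rot": [0,0,0],"travel": [0.37,-0.65,0],"gripper": -0.5},
    {"delta_rot": [0,0,0],"travel": [0.42,-0.75,0],"gripper": -0.5},
    {"delta_rot": [0,0,0],"travel": [0.42,-0.75,0],"gripper": -0.5},
    {"delta_rot": [0,0,0],"travel": [0.42,-0.75,0],"gripper": -0.5}
  ]
}}

```text
clock: 9.35
tool_pos: [0.4962, 0.3031, 0.2003]
eef_rot: [0.95, 0.311, -0.001, 0.001]
contact_force: [0.2, -0.2, -1.3]
opening: 0.356
```

Run:
```python
from h import *
st=r.get_state(); M=R.from_quat(st['eef_rot']).as_matrix(); p=np.array(st['tool_pos']); print(p.round(4),M.round(3).tolist(),np.round(st['q'],2),st['opening'],np.round(st['contact_force'],1))
print('to spot',((np.array([.497,.306,.1295])-p)@M/.15).round(3))
a=cam('scene')['color'][120:280,200:420]; b=cam('wrist')['color']
cv2.imwrite('pics/s5.png',np.hstack([cv2.resize(a,(412,300)),cv2.resize(b,(388,300))])[...,::-1])
```

```text
[0.4962 0.3031 0.2003] [[0.806, 0.592, -0.0], [0.592, -0.806, -0.002], [-0.002, 0.002, -1.0]] [-0.55  0.65 -0.14  1.72  0.12  0.79 -1.68] 0.35646795191469405 [ 0.2 -0.2 -1.3]
to spot [ 0.016 -0.013  0.472]
```

View pics/s5.png

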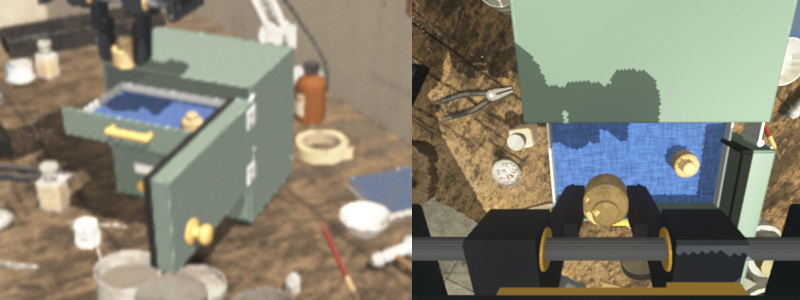

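Run:
```python
from h import *
st=r.get_state(); M=R.from_quat(st['eef_rot']).as_matrix(); p=np.array(st['tool_pos'])
for c in ('wrist','scene','top'):
    s=cam(c); P=cloud(s); T=(P-p)@M*1000
    m=(s['z_map']>0)&(abs(T[...,1])<110)&(abs(T[...,0])<70)
    for a in range(-160,-20,15):
        k=m&(T[...,2]>a)&(T[...,2]<=a+15)
        if k.sum()>15: print(c,a,k.sum(),'x',np.percentile(T[k][:,0],[1,99]).round(),'y',np.percentile(T[k][:,1],[1,99]).round())
```

```text
wrist -130 8289 x [18. 25.] y [-55.  56.]
wrist -115 45117 x [ 4. 35.] y [-76.  77.]
wrist -100 12738 x [-11.  35.] y [-78.  79.]
wrist -85 1166 x [-10.  12.] y [-28.  29.]
wrist -70 3138 x [ 2. 12.] y [-30.  31.]
wrist -55 5038 x [-8. 14.] y [-29.  30.]
wrist -40 3330 x [-10.  18.] y [-28.  29.]
wrist -25 288 x [ 6. 17.] y [-22.  24.]
scene -160 289 x [-21.  23.] y [-38.  19.]
scene -145 684 x [-33.  30.] y [-90.  94.]
scene -130 685 x [-35.  28.] y [-88.  96.]
scene -115 757 x [-35.  30.] y [-82.  93.]
scene -100 381 x [-35.  33.] y [-82.  88.]
scene -85 123 x [-12.  10.] y [-34.  39.]
scene -70 168 x [-12.  10.] y [-30.  35.]
scene -55 207 x [-12.  10.] y [-28.  33.]
scene -40 190 x [-15.   9.] y [-26.  32.]
scene -25 31 x [-16.  -2.] y [-22.  23.]
top -145 922 x [-33.  33.] y [28. 91.]
top -130 376 x [-34.  33.] y [28. 91.]
top -115 478 x [-34.  33.] y [23. 82.]
top -100 31 x [-34.  18.] y [27. 83.]
```

{"api": "play_rows", "payload": {
  "commands": [
    {"delta_rot": [0,0,0],"travel": [0.013,-0.013,0.15],"gripper": -0.5},
    {"delta_rot": [0,0,0],"travel": [0.013,-0.013,0.3],"gripper": -0.5},
    {"delta_rot": [0,0,0],"travel": [0.013,-0.013,0.4],"gripper": -0.5},
    {"delta_rot": [0,0,0],"travel": [0.013,-0.013,0.44],"gripper": -0.5},
    {"delta_rot": [0,0,0],"travel": [0.013,-0.013,0.455],"gripper": -0.5},
    {"delta_rot": [0,0,0],"travel": [0.013,-0.013,0.455],"gripper": -0.5},
    {"delta_rot": [0,0,0],"travel": [0.013,-0.013,0.455],"gripper": -0.5}
  ]
}}

```text
clock: 10.48
tool_pos: [0.4966, 0.3086, 0.133]
eef_rot: [0.95, 0.312, 0.001, -0.0]
contact_force: [-0.8, 0.8, -1.4]
opening: 0.354
```

{"api": "play_rows", "payload": {
  "commands": [
    {"delta_rot": [0,0,0],"travel": [0,0,0.01],"gripper": -0.5},
    {"delta_rot": [0,0,0],"travel": [0,0,0.01],"gripper": -0.5},
    {"delta_rot": [0,0,0],"travel": [0,0,0.01],"gripper": -0.5}
  ]
}}

```text
clock: 10.85
tool_pos: [0.4963, 0.3084, 0.1309]
eef_rot: [0.95, 0.312, 0.0, 0.0]
contact_force: [0.4, -0.2, -1.5]
opening: 0.348
```

{"api": "play_rows", "payload": {
  "commands": [
    {"delta_rot": [0,0,0],"travel": [0,0,0.007],"gripper": -0.5},
    {"delta_rot": [0,0,0],"travel": [0,0,0.007],"gripper": -0.5},
    {"delta_rot": [0,0,0],"travel": [0,0,0.007],"gripper": -0.5}
  ]
}}

```text
clock: 11.22
tool_pos: [0.4968, 0.3087, 0.1306]
eef_rot: [0.95, 0.312, 0.001, -0.0]
contact_force: [-0.2, -0.6, 6.2]
opening: 0.35
```

{"api": "play_rows", "payload": {
  "commands": [
    {"delta_rot": [0,0,0],"travel": [0,0,0.007],"gripper": -0.5},
    {"delta_rot": [0,0,0],"travel": [0,0,0.007],"gripper": -0.5},
    {"delta_rot": [0,0,0],"travel": [0,0,0.007],"gripper": -0.5}
  ]
}}

```text
clock: 11.6
tool_pos: [0.4978, 0.3094, 0.1306]
eef_rot: [0.95, 0.312, 0.002, -0.001]
contact_force: [-0.8, -0.3, 10.2]
opening: 0.349
```

{"api": "play_rows", "payload": {
  "commands": [
    {"delta_rot": [0,0,0],"travel": [0,0,-0.012],"gripper": -0.5},
    {"delta_rot": [0,0,0],"travel": [0,0,-0.012],"gripper": -0.5},
    {"delta_rot": [0,0,0],"travel": [0,0,-0.012],"gripper": -0.28},
    {"delta_rot": [0,0,0],"travel": [0,0,-0.012],"gripper": -0.15},
    {"delta_rot": [0,0,0],"travel": [0,0,-0.012],"gripper": 0.1},
    {"delta_rot": [0,0,0],"travel": [0,0,-0.012],"gripper": 0.1},
    {"delta_rot": [0,0,0],"travel": [0,0,-0.012],"gripper": 0.1}
  ]
}}

```text
clock: 12.48
tool_pos: [0.4962, 0.3083, 0.1305]
eef_rot: [0.95, 0.312, -0.0, 0.0]
contact_force: [-0.0, -0.1, 0.5]
opening: 0.549
```

{"api": "play_rows", "payload": {
  "commands": [
    {"delta_rot": [0,0,0],"travel": [0,0,-0.1],"gripper": 0.1},
    {"delta_rot": [0,0,0],"travel": [0,0,-0.25],"gripper": 0.1},
    {"delta_rot": [0,0,0],"travel": [0,0,-0.5],"gripper": 0.1},
    {"delta_rot": [0,0,0],"travel": [0,0,-0.65],"gripper": 0.1},
    {"delta_rot": [0,0,0],"travel": [-0.2,0,-0.65],"gripper": 0.1},
    {"delta_rot": [0,0,0],"travel": [-0.6,0.1,-0.65],"gripper": -1},
    {"delta_rot": [0,0,0],"travel": [-0.9,0.23,-0.65],"gripper": -1},
    {"delta_rot": [0,0,0],"travel": [-0.9,0.23,-0.65],"gripper": -1},
    {"delta_rot": [0,0,0],"travel": [-0.9,0.23,-0.65],"gripper": -1}
  ]
}}

```text
clock: 13.6
tool_pos: [0.4093, 0.2016, 0.2291]
eef_rot: [0.95, 0.312, 0.002, -0.001]
contact_force: [-0.1, 0.2, 0.2]
opening: 0.122
```

Run:
```python
from h import *
st=r.get_state(); M=R.from_quat(st['eef_rot']).as_matrix(); p=np.array(st['tool_pos']); C=np.array([.553,.305,0]); a=np.radians(36.4)
B=R.from_euler('z',a).as_matrix(); print('tool in cab',((p-C)@B).round(4),np.round(st['contact_force'],1),st['opening'],np.round(st['q'],2))
for c in ('top','wrist'):
    s=cam(c); P=cloud(s); K=(P-C)@B*1000; z=K[...,2]
    for n,x,y in (('big',-45,35),('small',-48,-49)):
        m=(z>164)&(z<186)&(np.hypot(K[...,0]-x,K[...,1]-y)<26)
        if m.sum()>20: print(c,n,m.sum(),cv2.minEnclosingCircle(K[m][:,:2].astype(np.float32)),np.percentile(z[m],[2,50,98]).round(1))
    for d in viewer.pinpoint(c,'tray_pull')[:1]: print('pull',d['conf'],((pt(s,*d['at'],.165)-C)@B).round(4))
    m=(abs(z-169)<3)&(K[...,0]>-130)&(K[...,0]<-100)&(abs(K[...,1])<35)
    if m.sum()>5: print(c,'bar',m.sum(),np.percentile(K[m],[2,98],axis=0).round(1).tolist())
    m=(abs(z-179)<3)&(K[...,0]>-115)&(K[...,0]<-75)&(abs(K[...,1])<80)
    if m.sum()>5: print(c,'panel',m.sum(),np.percentile(K[m],[2,98],axis=0).round(1).tolist())
a=cam('scene')['color'][120:280,200:420]; b=cam('wrist')['color']
cv2.imwrite('pics/s6.png',np.hstack([cv2.resize(a,(412,300)),cv2.resize(b,(388,300))])[...,::-1])
```

```text
tool in cab [-0.1771  0.0021  0.2291] [-0.1  0.2  0.2] 0.12202896539161981 [-0.45  0.45 -0.16  2.04  0.12  0.65 -1.62]
top small 137 ((-46.34251022338867, -48.3099479675293), 12.487204551696777) [164.3 166.8 175.2]
top panel 45 [[-98.8, -78.2, 176.1], [-95.6, -35.5, 181.3]]
wrist big 2816 ((-42.6994514465332, 36.015235900878906), 16.101362228393555) [167.  171.2 181.2]
wrist small 1629 ((-45.470096588134766, -49.94316864013672), 12.561431884765625) [164.2 166.2 174.1]
pull 0.57 [-0.1134 -0.0021  0.165 ]
wrist bar 1291 [[-111.8, -28.0, 166.4], [-101.1, 24.2, 170.8]]
wrist panel 1577 [[-98.0, -77.2, 177.0], [-95.1, 76.2, 180.0]]
```

View pics/s6.png

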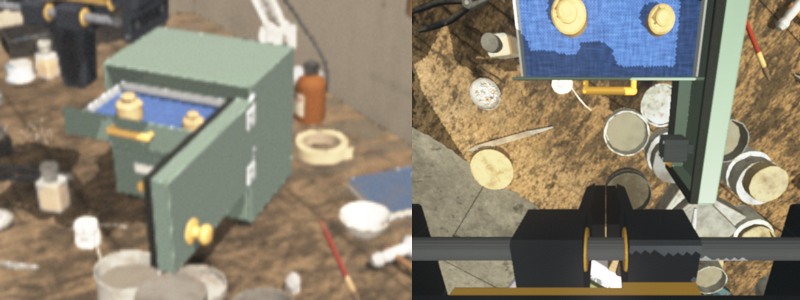

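{"api": "play_rows", "payload": {
  "commands": [
    {"delta_rot": [0,0,0],"travel": [0,0,0.3],"gripper": -1},
    {"delta_rot": [0,0,0],"travel": [0,0,0.6],"gripper": -1},
    {"delta_rot": [0,0,0],"travel": [0.15,0,0.64],"gripper": -1},
    {"delta_rot": [0,0,0],"travel": [0.28,0,0.64],"gripper": -1},
    {"delta_rot": [0,0,0],"travel": [0.32,0,0.64],"gripper": -1},
    {"delta_rot": [0,0,0],"travel": [0.35,0,0.64],"gripper": -1},
    {"delta_rot": [0,0,0],"travel": [0.38,0,0.64],"gripper": -1},
    {"delta_rot": [0,0,0],"travel": [0.41,0,0.64],"gripper": -1},
    {"delta_rot": [0,0,0],"travel": [0.44,0,0.64],"gripper": -1}
  ]
}}

```text
clock: 15.02
tool_pos: [0.4609, 0.2393, 0.1321]
eef_rot: [0.95, 0.312, -0.0, 0.0]
contact_force: [-1.4, -0.4, 1.6]
opening: 0.005
```

{"api": "play_rows", "payload": {
  "commands": [
    {"delta_rot": [0,0,0],"travel": [0.04,0,0],"gripper": -1},
    {"delta_rot": [0,0,0],"travel": [0.09,0,0],"gripper": -1},
    {"delta_rot": [0,0,0],"travel": [0.15,0,0],"gripper": -1},
    {"delta_rot": [0,0,0],"travel": [0.21,0,0],"gripper": -1},
    {"delta_rot": [0,0,0],"travel": [0.27,0,0],"gripper": -1},
    {"delta_rot": [0,0,0],"travel": [0.33,0,0],"gripper": -1},
    {"delta_rot": [0,0,0],"travel": [0.39,0,0],"gripper": -1},
    {"delta_rot": [0,0,0],"travel": [0.44,0,0],"gripper": -1},
    {"delta_rot": [0,0,0],"travel": [0.48,0,0],"gripper": -1},
    {"delta_rot": [0,0,0],"travel": [0.5,0,0],"gripper": -1},
    {"delta_rot": [0,0,0],"travel": [0.51,0,0],"gripper": -1}
  ]
}}

```text
clock: 16.4
tool_pos: [0.5228, 0.285, 0.132]
eef_rot: [0.95, 0.312, -0.0, 0.0]
contact_force: [-0.8, -0.7, 1.0]
opening: 0.01
```

```bash
cat > t.py <<'E'
from h import *
st=r.get_state(); M=R.from_quat(st['eef_rot']).as_matrix(); p=np.array(st['tool_pos']); C=np.array([.553,.305,0]); a=np.radians(36.4)
B=R.from_euler('z',a).as_matrix(); print('tool in cab',((p-C)@B).round(4),'F cab',(np.array(st['contact_force'])@B).round(1))
s=cam('wrist'); P=cloud(s); K=(P-C)@B*1000; z=K[...,2]
m=(abs(z-168)<3)&(K[...,0]>-60)&(K[...,0]<20)&(abs(K[...,1])<35)
if m.sum()>5: print('bar',m.sum(),np.percentile(K[m],[2,98],axis=0).round(1).tolist())
m=(abs(z-179)<3)&(K[...,0]>-60)&(K[...,0]<20)&(abs(K[...,1])<85)
if m.sum()>5: print('panel',m.sum(),np.percentile(K[m],[2,98],axis=0).round(1).tolist())
m=(abs(z-194)<3)&(abs(K[...,0])<30)&(abs(K[...,1])<85)
if m.sum()>5: print('roof',m.sum(),np.percentile(K[m],[1,98],axis=0).round(1).tolist())
E
python3 t.py
```

```text
tool in cab [-0.0362  0.0018  0.132 ] F cab [-1.  -0.1  1. ]
bar 3252 [[-26.9, -28.2, 165.8], [-8.2, 25.2, 170.8]]
panel 5173 [[-28.6, -81.1, 176.2], [-7.9, 81.1, 181.1]]
roof 48136 [[-25.2, -83.3, 192.7], [29.5, 81.6, 195.5]]
```

{"api": "play_rows", "payload": {
  "commands": [
    {"delta_rot": [0,0,0],"travel": [0.015,0,0],"gripper": -1},
    {"delta_rot": [0,0,0],"travel": [0.03,0,0],"gripper": -1},
    {"delta_rot": [0,0,0],"travel": [0.045,0,0],"gripper": -1},
    {"delta_rot": [0,0,0],"travel": [0.055,0,0],"gripper": -1}
  ]
}}

```text
clock: 16.95
tool_pos: [0.5295, 0.29, 0.1321]
eef_rot: [0.95, 0.312, -0.0, 0.0]
contact_force: [-0.3, -0.9, -0.2]
opening: 0.001
```

{"api": "play_rows", "payload": {
  "commands": [
    {"delta_rot": [0,0,0],"travel": [0.007,0,0],"gripper": -1},
    {"delta_rot": [0,0,0],"travel": [0.014,0,0],"gripper": -1}
  ]
}}

```text
clock: 17.2
tool_pos: [0.5311, 0.2911, 0.1321]
eef_rot: [0.95, 0.312, -0.0, 0.0]
contact_force: [-0.5, -0.4, 0.5]
opening: 0.009
```

{"api": "play_rows", "payload": {
  "commands": [
    {"delta_rot": [0,0,0],"travel": [0.007,0,0],"gripper": -1},
    {"delta_rot": [0,0,0],"travel": [0.007,0,0],"gripper": -1}
  ]
}}

```text
clock: 17.45
tool_pos: [0.5321, 0.2919, 0.1321]
eef_rot: [0.95, 0.312, 0.0, -0.0]
contact_force: [-0.3, -1.2, -0.7]
opening: 0.004
```

{"api": "play_rows", "payload": {
  "commands": [
    {"delta_rot": [0,0,0],"travel": [0.007,0,0],"gripper": -1},
    {"delta_rot": [0,0,0],"travel": [0.007,0,0],"gripper": -1}
  ]
}}

```text
clock: 17.7
tool_pos: [0.5329, 0.2924, 0.1321]
eef_rot: [0.95, 0.312, 0.0, 0.0]
contact_force: [-0.5, -0.9, -0.8]
opening: 0.003
```

{"api": "play_rows", "payload": {
  "commands": [
    {"delta_rot": [0,0,0],"travel": [0.007,0,0],"gripper": -1},
    {"delta_rot": [0,0,0],"travel": [0.007,0,0],"gripper": -1}
  ]
}}

```text
clock: 17.95
tool_pos: [0.5332, 0.2927, 0.132]
eef_rot: [0.95, 0.312, -0.001, 0.0]
contact_force: [-1.9, -0.3, 0.2]
opening: 0.005
```

{"api": "play_rows", "payload": {
  "commands": [
    {"delta_rot": [0,0,0],"travel": [0.007,0,0],"gripper": -1},
    {"delta_rot": [0,0,0],"travel": [0.007,0,0],"gripper": -1}
  ]
}}

```text
clock: 18.2
tool_pos: [0.5333, 0.2927, 0.132]
eef_rot: [0.95, 0.312, -0.001, 0.001]
contact_force: [-5.0, -3.5, 3.4]
opening: 0.007
```

{"api": "play_rows", "payload": {
  "commands": [
    {"delta_rot": [0,0,0],"travel": [-0.05,0,0],"gripper": -1},
    {"delta_rot": [0,0,0],"travel": [-0.15,0,-0.1],"gripper": -1},
    {"delta_rot": [0,0,0],"travel": [-0.15,0,-0.46],"gripper": -1},
    {"delta_rot": [0,0,0],"travel": [-0.3,0.25,-0.46],"gripper": -1},
    {"delta_rot": [0,0,0],"travel": [-0.6,0.6,-0.46],"gripper": -1},
    {"delta_rot": [0,0,0],"travel": [-0.7,0.8,-0.46],"gripper": -1},
    {"delta_rot": [0,0,0],"travel": [-0.7,0.8,-0.46],"gripper": -1}
  ]
}}

```text
clock: 19.08
tool_pos: [0.5226, 0.1305, 0.2015]
eef_rot: [0.951, 0.309, 0.001, 0.001]
contact_force: [-0.2, 0.3, 0.1]
opening: 0.007
```

{"api": "play_rows", "payload": {
  "commands": [
    {"delta_rot": [0,0,0],"travel": [-0.35,0.25,0],"gripper": -1},
    {"delta_rot": [0,0,0],"travel": [-0.35,0.25,0],"gripper": -1},
    {"delta_rot": [0,0,0],"travel": [-0.35,0.25,0.15],"gripper": -1},
    {"delta_rot": [0,0,0],"travel": [-0.35,0.25,0.35],"gripper": -1},
    {"delta_rot": [0,0,0],"travel": [-0.35,0.25,0.46],"gripper": -1},
    {"delta_rot": [0,0,0],"travel": [-0.35,0.25,0.46],"gripper": -1}
  ]
}}

```text
clock: 19.82
tool_pos: [0.5012, 0.0753, 0.1313]
eef_rot: [0.95, 0.313, -0.0, -0.001]
contact_force: [-0.4, 0.5, 0.3]
opening: 0.007
```

```bash
cat > d.py <<'E'
from h import *
st=r.get_state(); M=R.from_quat(st['eef_rot']).as_matrix(); p=np.array(st['tool_pos']); C=np.array([.553,.305,0]); a=np.radians(36.4)
B=R.from_euler('z',a).as_matrix(); pc=(p-C)@B*1000; print('tool in cab',pc.round(1),'F cab',(np.array(st['contact_force'])@B).round(1),st['clock'])
s=cam('top'); P=cloud(s); K=(P-C)@B*1000; z=K[...,2]
H=np.array([-20,-104]); rel=K[...,:2]-H; rr=np.hypot(*np.moveaxis(rel,-1,0))
m=(abs(z-190)<2.6)&(rr<215)&(rr>30)&(K[...,0]<-18)
if m.sum()>20:
    vx,vy,x0,y0=cv2.fitLine(rel[m].astype(np.float32),cv2.DIST_HUBER,0,.01,.01).ravel(); v=np.array([vx,vy])*np.sign(vx*x0+vy*y0)
    print('door',m.sum(),'theta',np.arctan2(-v[0],v[1]).round(3))
m=(abs(z-179)<3)&(K[...,0]<12)&(K[...,0]>-60)&(abs(K[...,1])<80)
if m.sum()>20: print('panel',m.sum(),np.percentile(K[m][:,0],[2,50,98]).round(1))
def c(t,rho): return H+rho*np.array([-np.sin(t),np.cos(t)])+10*np.array([-np.cos(t),-np.sin(t)])-[9,12]
for t in np.arange(1.6,-.01,-.08):
    q=c(t,155+20*(1.6-t)/1.6); d=(q-pc[:2])/150; print(round(t,2),q.round(0),'travel',[round(d[0],2),round(-d[1],2)])
E
python3 d.py
```

```text
tool in cab [-178.  -154.1  131.3] F cab [-0.   0.6  0.3] 19.825
door 1123 theta 1.591
panel 166 [0.3 1.7 3.8]
1.6 [-184. -131.] travel [np.float64(-0.04), np.float64(-0.16)]
1.52 [-185. -118.] travel [np.float64(-0.05), np.float64(-0.24)]
1.44 [-186. -105.] travel [np.float64(-0.05), np.float64(-0.32)]
1.36 [-186.  -93.] travel [np.float64(-0.05), np.float64(-0.41)]
1.28 [-184.  -80.] travel [np.float64(-0.04), np.float64(-0.49)]
1.2 [-182.  -67.] travel [np.float64(-0.02), np.float64(-0.58)]
1.12 [-178.  -55.] travel [np.float64(-0.0), np.float64(-0.66)]
1.04 [-174.  -43.] travel [np.float64(0.03), np.float64(-0.74)]
0.96 [-168.  -31.] travel [np.float64(0.07), np.float64(-0.82)]
0.88 [-162.  -19.] travel [np.float64(0.11), np.float64(-0.9)]
0.8 [-154.   -8.] travel [np.float64(0.16), np.float64(-0.97)]
0.72 [-146.    2.] travel [np.float64(0.21), np.float64(-1.04)]
0.64 [-137.   12.] travel [np.float64(0.28), np.float64(-1.11)]
0.56 [-127.   21.] travel [np.float64(0.34), np.float64(-1.17)]
0.48 [-116.   29.] travel [np.float64(0.41), np.float64(-1.22)]
0.4 [-104.   37.] travel [np.float64(0.49), np.float64(-1.27)]
0.32 [-92.  43.] travel [np.float64(0.57), np.float64(-1.32)]
0.24 [-80.  49.] travel [np.float64(0.66), np.float64(-1.35)]
0.16 [-66.  53.] travel [np.float64(0.74), np.float64(-1.38)]
0.08 [-53.  57.] travel [np.float64(0.83), np.float64(-1.41)]
-0.0 [-39.  59.] travel [np.float64(0.93), np.float64(-1.42)]
```

{"api": "play_rows", "payload": {
  "commands": [
    {"delta_rot": [0,0,0],"travel": [-0.04,-0.12,0],"gripper": -1},
    {"delta_rot": [0,0,0],"travel": [-0.05,-0.2,0],"gripper": -1},
    {"delta_rot": [0,0,0],"travel": [-0.05,-0.28,0],"gripper": -1},
    {"delta_rot": [0,0,0],"travel": [-0.05,-0.36,0],"gripper": -1},
    {"delta_rot": [0,0,0],"travel": [-0.04,-0.45,0],"gripper": -1},
    {"delta_rot": [0,0,0],"travel": [-0.03,-0.53,0],"gripper": -1},
    {"delta_rot": [0,0,0],"travel": [-0.01,-0.62,0],"gripper": -1},
    {"delta_rot": [0,0,0],"travel": [0.02,-0.7,0],"gripper": -1},
    {"delta_rot": [0,0,0],"travel": [0.05,-0.78,0],"gripper": -1},
    {"delta_rot": [0,0,0],"travel": [0.09,-0.86,0],"gripper": -1},
    {"delta_rot": [0,0,0],"travel": [0.13,-0.93,0],"gripper": -1},
    {"delta_rot": [0,0,0],"travel": [0.16,-0.97,0],"gripper": -1}
  ]
}}

```text
clock: 21.38
tool_pos: [0.4339, 0.2058, 0.1321]
eef_rot: [0.95, 0.313, -0.0, -0.0]
contact_force: [0.3, -1.5, 0.3]
opening: 0.004
```

```bash
python3 d.py | grep -v '^1\.'
```

```text
tool in cab [-154.7   -9.2  132.1] F cab [-0.6 -1.3  0.3] 21.375
door 315 theta 1.208
panel 164 [0.  1.7 3.8]
0.96 [-168.  -31.] travel [np.float64(-0.09), np.float64(0.14)]
0.88 [-162.  -19.] travel [np.float64(-0.05), np.float64(0.07)]
0.8 [-154.   -8.] travel [np.float64(0.0), np.float64(-0.01)]
0.72 [-146.    2.] travel [np.float64(0.06), np.float64(-0.08)]
0.64 [-137.   12.] travel [np.float64(0.12), np.float64(-0.14)]
0.56 [-127.   21.] travel [np.float64(0.19), np.float64(-0.2)]
0.48 [-116.   29.] travel [np.float64(0.26), np.float64(-0.26)]
0.4 [-104.   37.] travel [np.float64(0.34), np.float64(-0.31)]
0.32 [-92.  43.] travel [np.float64(0.42), np.float64(-0.35)]
0.24 [-80.  49.] travel [np.float64(0.5), np.float64(-0.39)]
0.16 [-66.  53.] travel [np.float64(0.59), np.float64(-0.42)]
0.08 [-53.  57.] travel [np.float64(0.68), np.float64(-0.44)]
-0.0 [-39.  59.] travel [np.float64(0.77), np.float64(-0.45)]
```

{"api": "play_rows", "payload": {
  "commands": [
    {"delta_rot": [0,0,0],"travel": [0.03,-0.05,0],"gripper": -1},
    {"delta_rot": [0,0,0],"travel": [0.08,-0.1,0],"gripper": -1},
    {"delta_rot": [0,0,0],"travel": [0.14,-0.16,0],"gripper": -1},
    {"delta_rot": [0,0,0],"travel": [0.2,-0.21,0],"gripper": -1},
    {"delta_rot": [0,0,0],"travel": [0.26,-0.26,0],"gripper": -1},
    {"delta_rot": [0,0,0],"travel": [0.32,-0.3,0],"gripper": -1},
    {"delta_rot": [0,0,0],"travel": [0.38,-0.33,0],"gripper": -1},
    {"delta_rot": [0,0,0],"travel": [0.43,-0.36,0],"gripper": -1},
    {"delta_rot": [0,0,0],"travel": [0.47,-0.38,0],"gripper": -1},
    {"delta_rot": [0,0,0],"travel": [0.5,-0.4,0],"gripper": -1},
    {"delta_rot": [0,0,0],"travel": [0.52,-0.4,0],"gripper": -1}
  ]
}}

```text
clock: 22.8
tool_pos: [0.4611, 0.2999, 0.1321]
eef_rot: [0.95, 0.313, -0.0, -0.0]
contact_force: [-1.3, -0.9, -0.4]
opening: 0.006
```

```bash
python3 d.py | grep -v '^[01]\.[23456789]'
python3 - <<'E'
from h import *
a=cam('scene')['color'][120:280,200:420]; b=cam('wrist')['color']
cv2.imwrite('pics/s7.png',np.hstack([cv2.resize(a,(412,300)),cv2.resize(b,(388,300))])[...,::-1])
E
```

```text
tool in cab [-77.   50.4 132.1] F cab [-1.6  0.1 -0.4] 22.8
door 424 theta 0.064
panel 159 [-55.5   1.3   3.8]
1.12 [-178.  -55.] travel [np.float64(-0.68), np.float64(0.7)]
1.04 [-174.  -43.] travel [np.float64(-0.65), np.float64(0.62)]
0.16 [-66.  53.] travel [np.float64(0.07), np.float64(-0.02)]
0.08 [-53.  57.] travel [np.float64(0.16), np.float64(-0.04)]
-0.0 [-39.  59.] travel [np.float64(0.25), np.float64(-0.06)]
```

View pics/s7.png

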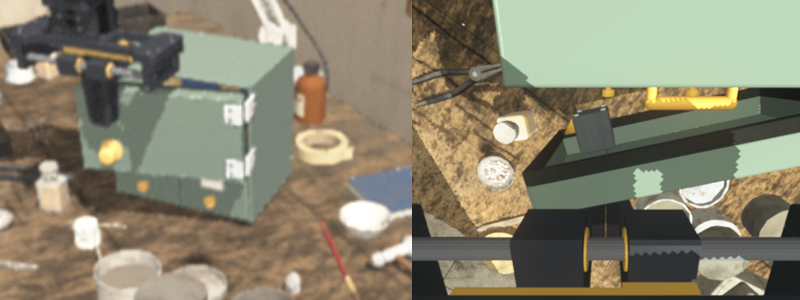

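{"api": "play_rows", "payload": {
  "commands": [
    {"delta_rot": [0,0,0],"travel": [0.02,-0.01,0],"gripper": -1},
    {"delta_rot": [0,0,0],"travel": [0.04,-0.02,0],"gripper": -1},
    {"delta_rot": [0,0,0],"travel": [0.06,-0.02,0],"gripper": -1},
    {"delta_rot": [0,0,0],"travel": [0.075,-0.03,0],"gripper": -1},
    {"delta_rot": [0,0,0],"travel": [0.09,-0.03,0],"gripper": -1}
  ]
}}

```text
clock: 23.58
tool_pos: [0.4694, 0.3113, 0.132]
eef_rot: [0.95, 0.313, -0.0, -0.0]
contact_force: [-1.3, 0.2, 0.5]
opening: 0.007
```

{"api": "play_rows", "payload": {
  "commands": [
    {"delta_rot": [0,0,0],"travel": [0.01,0,0],"gripper": -1},
    {"delta_rot": [0,0,0],"travel": [0.02,-0.01,0],"gripper": -1},
    {"delta_rot": [0,0,0],"travel": [0.03,-0.01,0],"gripper": -1}
  ]
}}

```text
clock: 23.95
tool_pos: [0.4722, 0.315, 0.1321]
eef_rot: [0.95, 0.312, -0.0, -0.0]
contact_force: [-0.9, -0.8, -0.8]
opening: 0.003
```

{"api": "play_rows", "payload": {
  "commands": [
    {"delta_rot": [0,0,0],"travel": [0.01,0,0],"gripper": -1},
    {"delta_rot": [0,0,0],"travel": [0.02,0,0],"gripper": -1}
  ]
}}

```text
clock: 24.2
tool_pos: [0.4747, 0.3167, 0.1321]
eef_rot: [0.95, 0.312, -0.0, -0.0]
contact_force: [-1.0, -0.1, -0.1]
opening: 0.008
```

{"api": "play_rows", "payload": {
  "commands": [
    {"delta_rot": [0,0,0],"travel": [0.01,0,0],"gripper": -1},
    {"delta_rot": [0,0,0],"travel": [0.02,0,0],"gripper": -1}
  ]
}}

```text
clock: 24.45
tool_pos: [0.4772, 0.3185, 0.1321]
eef_rot: [0.95, 0.312, 0.0, 0.0]
contact_force: [0.6, 0.4, -0.6]
opening: 0.003
```

{"api": "play_rows", "payload": {
  "commands": [
    {"delta_rot": [0,0,0],"travel": [0.007,0,0],"gripper": -1},
    {"delta_rot": [0,0,0],"travel": [0.013,0,0],"gripper": -1}
  ]
}}

```text
clock: 24.7
tool_pos: [0.4779, 0.3191, 0.132]
eef_rot: [0.95, 0.312, -0.001, 0.0]
contact_force: [-3.0, -0.8, 2.5]
opening: 0.007
```

{"api": "play_rows", "payload": {
  "commands": [
    {"delta_rot": [0,0,0],"travel": [0.007,0,0],"gripper": -1},
    {"delta_rot": [0,0,0],"travel": [0.013,0,0],"gripper": -1}
  ]
}}

```text
clock: 24.95
tool_pos: [0.4794, 0.3205, 0.132]
eef_rot: [0.95, 0.313, -0.001, 0.0]
contact_force: [-4.4, -1.1, 3.2]
opening: 0.004
```

{"api": "play_rows", "payload": {
  "commands": [
    {"delta_rot": [0,0,0],"travel": [0.007,0,0],"gripper": -1},
    {"delta_rot": [0,0,0],"travel": [0.014,0,0],"gripper": -1}
  ]
}}

```text
clock: 25.2
tool_pos: [0.4811, 0.322, 0.132]
eef_rot: [0.95, 0.313, -0.001, -0.0]
contact_force: [-4.7, -2.2, 3.1]
opening: 0.003
```

{"api": "play_rows", "payload": {
  "commands": [
    {"delta_rot": [0,0,0],"travel": [0.007,0,0],"gripper": -1},
    {"delta_rot": [0,0,0],"travel": [0.014,0,0],"gripper": -1}
  ]
}}

```text
clock: 25.45
tool_pos: [0.4825, 0.3232, 0.1319]
eef_rot: [0.95, 0.313, -0.001, 0.0]
contact_force: [-6.5, -0.5, 2.9]
opening: 0.005
```

{"api": "play_rows", "payload": {
  "commands": [
    {"delta_rot": [0,0,0],"travel": [0.007,0,0],"gripper": -1},
    {"delta_rot": [0,0,0],"travel": [0.014,0,0],"gripper": -1}
  ]
}}

```text
clock: 25.7
tool_pos: [0.4839, 0.3244, 0.1319]
eef_rot: [0.95, 0.313, -0.001, 0.0]
contact_force: [-6.7, -1.2, 4.0]
opening: 0.008
```

{"api": "play_rows", "payload": {
  "commands": [
    {"delta_rot": [0,0,0],"travel": [0.007,0,0],"gripper": -1},
    {"delta_rot": [0,0,0],"travel": [0.01,0,0],"gripper": -1}
  ]
}}

```text
clock: 25.95
tool_pos: [0.4866, 0.3259, 0.1319]
eef_rot: [0.95, 0.313, 0.0, -0.0]
contact_force: [-2.1, 0.3, 0.6]
opening: 0.004
```

{"api": "play_rows", "payload": {
  "commands": [
    {"delta_rot": [0,0,0],"travel": [0.005,0,0],"gripper": -1},
    {"delta_rot": [0,0,0],"travel": [0.01,0,0],"gripper": -1}
  ]
}}

```text
clock: 26.2
tool_pos: [0.4881, 0.3263, 0.1321]
eef_rot: [0.95, 0.312, 0.0, 0.0]
contact_force: [-3.0, 1.0, 0.7]
opening: 0.006
```

{"api": "play_rows", "payload": {
  "commands": [
    {"delta_rot": [0,0,0],"travel": [0.005,0,0],"gripper": -1},
    {"delta_rot": [0,0,0],"travel": [0.005,0,0],"gripper": -1}
  ]
}}

```text
clock: 26.45
tool_pos: [0.4894, 0.3269, 0.1323]
eef_rot: [0.95, 0.312, 0.001, -0.0]
contact_force: [-0.5, 1.7, 0.3]
opening: 0.007
```

{"api": "play_rows", "payload": {
  "commands": [
    {"delta_rot": [0,0,0],"travel": [0.005,0,0],"gripper": -1},
    {"delta_rot": [0,0,0],"travel": [0.005,0,0],"gripper": -1}
  ]
}}

```text
clock: 26.7
tool_pos: [0.4895, 0.3272, 0.1322]
eef_rot: [0.95, 0.312, 0.0, 0.0]
contact_force: [1.1, 0.2, 0.4]
opening: 0.009
```

{"api": "play_rows", "payload": {
  "commands": [
    {"delta_rot": [0,0,0],"travel": [0.005,0,0],"gripper": -1},
    {"delta_rot": [0,0,0],"travel": [0.005,0,0],"gripper": -1}
  ]
}}

```text
clock: 26.95
tool_pos: [0.4896, 0.3275, 0.1321]
eef_rot: [0.95, 0.312, -0.0, 0.0]
contact_force: [-0.0, -0.3, -0.2]
opening: 0.005
```

{"api": "play_rows", "payload": {
  "commands": [
    {"delta_rot": [0,0,0],"travel": [0.005,0,0],"gripper": -1},
    {"delta_rot": [0,0,0],"travel": [0.005,0,0],"gripper": -1}
  ]
}}

```text
clock: 27.2
tool_pos: [0.4896, 0.3275, 0.132]
eef_rot: [0.95, 0.312, -0.001, 0.0]
contact_force: [-1.7, -1.8, 2.0]
opening: 0.004
```

{"api": "play_rows", "payload": {
  "commands": [
    {"delta_rot": [0,0,0],"travel": [0.005,0,0],"gripper": -1},
    {"delta_rot": [0,0,0],"travel": [0.005,0,0],"gripper": -1}
  ]
}}

```text
clock: 27.45
tool_pos: [0.49, 0.3278, 0.132]
eef_rot: [0.95, 0.312, -0.001, 0.0]
contact_force: [-3.9, -3.0, 3.4]
opening: 0.006
```

{"api": "play_rows", "payload": {
  "commands": [
    {"delta_rot": [0,0,0],"travel": [0.005,0,0],"gripper": -1},
    {"delta_rot": [0,0,0],"travel": [0.005,0,0],"gripper": -1}
  ]
}}

```text
clock: 27.7
tool_pos: [0.4905, 0.3282, 0.132]
eef_rot: [0.95, 0.312, -0.001, 0.0]
contact_force: [-4.0, -2.8, 4.3]
opening: 0.003
```

{"api": "play_rows", "payload": {
  "commands": [
    {"delta_rot": [0,0,0],"travel": [0.005,0,0],"gripper": -1},
    {"delta_rot": [0,0,0],"travel": [0.005,0,0],"gripper": -1}
  ]
}}

```text
clock: 27.95
tool_pos: [0.4906, 0.3283, 0.1319]
eef_rot: [0.95, 0.312, -0.002, 0.001]
contact_force: [-4.9, -3.7, 4.5]
opening: 0.001
```

{"api": "play_rows", "payload": {
  "commands": [
    {"delta_rot": [0,0,0],"travel": [0.005,0,0],"gripper": -1},
    {"delta_rot": [0,0,0],"travel": [0.005,0,0],"gripper": -1}
  ]
}}

```text
clock: 28.2
tool_pos: [0.4905, 0.3284, 0.1319]
eef_rot: [0.95, 0.312, -0.002, 0.001]
contact_force: [-7.8, -4.6, 5.9]
opening: 0.006
```

{"api": "play_rows", "payload": {
  "commands": [
    {"delta_rot": [0,0,0],"travel": [0.005,0,0],"gripper": -1},
    {"delta_rot": [0,0,0],"travel": [0.005,0,0],"gripper": -1}
  ]
}}

```text
clock: 28.45
tool_pos: [0.4905, 0.3283, 0.1319]
eef_rot: [0.95, 0.312, -0.003, 0.001]
contact_force: [-8.3, -5.9, 7.6]
opening: 0.005
```

Hard stop reached (10 N, no more motion). I'll back off, raise and check the door.

{"api": "play_rows", "payload": {
  "commands": [
    {"delta_rot": [0,0,0],"travel": [-0.02,0,0],"gripper": -1},
    {"delta_rot": [0,0,0],"travel": [-0.06,0,0],"gripper": -1},
    {"delta_rot": [0,0,0],"travel": [-0.2,0,0],"gripper": -1},
    {"delta_rot": [0,0,0],"travel": [-0.4,0,-0.2],"gripper": -1},
    {"delta_rot": [0,0,0],"travel": [-0.8,0,-0.6],"gripper": -1},
    {"delta_rot": [0,0,0],"travel": [-1,0,-0.9],"gripper": -1},
    {"delta_rot": [0,0,0],"travel": [-1,0,-0.9],"gripper": -1},
    {"delta_rot": [0,0,0],"travel": [-1,0,-0.9],"gripper": -1}
  ]
}}

```text
clock: 29.45
tool_pos: [0.3735, 0.2421, 0.2678]
eef_rot: [0.95, 0.312, 0.002, -0.001]
contact_force: [-0.2, 0.4, -0.9]
opening: 0.005
```

Run:
```python
from h import *
C=np.array([.553,.305,0]); B=R.from_euler('z',np.radians(36.4)).as_matrix(); print(r.get_state()['contact_force'],r.get_state()['clock'])
for c in ('wrist','top'):
    s=cam(c); K=(cloud(s)-C)@B*1000
    m=(abs(K[...,2]-189)<3)&(K[...,0]<-8)&(K[...,0]>-50)&(K[...,1]>-95)&(K[...,1]<95)
    if m.sum()>30:
        Q=K[m]; f=[np.percentile(Q[(abs(Q[:,1]-y)<10),0],[5]) for y in (-80,-40,0,40,80) if (abs(Q[:,1]-y)<10).sum()>3]; print(c,m.sum(),np.round(f,1).ravel())
a=cam('scene')['color'][120:280,200:420]; b=cam('top')['color'][100:320,110:390]
cv2.imwrite('pics/s8.png',np.hstack([cv2.resize(a,(412,300)),cv2.resize(b,(382,300))])[...,::-1])
```

```text
[-0.2496831   0.36030295 -0.9024921 ] 29.45
top 1140 [-28.8 -28.3 -27.9 -27.  -26.8]
```

View pics/s8.png

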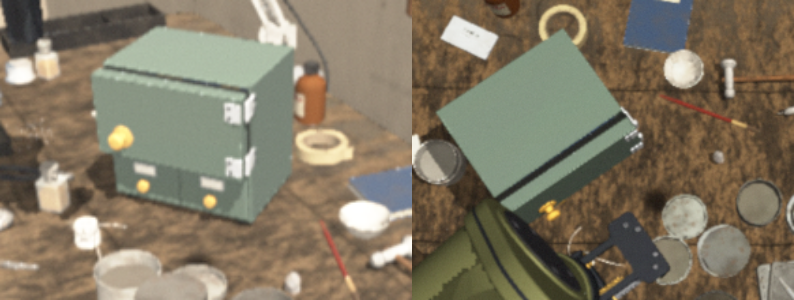

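```bash
python3 -c "
from plant import r
print(r.finish_job())"
```

```text
the job is handed in; nothing more can be done
None
```

The large weight is on the tray beside the small one, the tray is fully home, the door is latched, and the job is handed in at about 30 s of the 72 s allowed.

- **Placing:** The large weight was set down with up to about 10 N of contact. It measured upright at about (-43, +36) mm in cabinet axes. The small weight was still standing after that; I could not see either weight once the tray was in.
- **Tray:** I pushed it by the pull bar until it stopped dead at about 6 N.
- **Door:** The force at the push point rose to about 7 N, eased to nothing and then met the buffer at 5 N. I pressed on to the hard stop at about 10 N. With the arm clear, the door still measured about -0.012 rad, so the latch is holding it.
- **One disagreement:** The real fingertips sit about 25 mm behind the reported TCP. My first close therefore only went round the weight's knob. It did no harm: I opened, checked with the wrist camera, lowered and gripped the body. I allowed for the offset after that.
- **Other checks:** The last door-angle fit made while the gripper was pushing was spoiled by the gripper blocking the view, so I went by force and by the picture afterwards. The other things on the bench looked undisturbed in the last picture; I did not measure them again.

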